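# Load the take-up core into the film rewinding stand

### The job

Fit the long empty cardboard core into the film rewinding stand (its V rests will carry it meanwhile) and slide the tailstock up until both cones are fully home in the ends of the core, so that the core is carried by the cones, straight and lifted clear of the rests, and stays so when you let go. Leave the short core and the other things on the counter where they are.

Things in the scene. Friction and masses are not known exactly. Their poses are not given: they have to be found in the camera images.
- core: the long cardboard core: a stiff plain tube 140 mm long, 40 mm outside diameter, 30 mm bore open at both ends, about 60 g. It starts lying on the counter. Origin at the middle of the tube, on its axis (20 mm above the counter when lying there); its y axis runs along the tube. Either way round is good
- short_core: a shorter core of the same cardboard and diameter, only 80 mm long, lying on the counter: not wanted, leave it. Origin at its middle, y axis along the tube
- stand: film rewinding stand fixed on the counter: white base 335 mm along its y axis, 90 wide, 12 thick. Origin on the counter, under the middle of a clamped core. The cones' common axis runs along y, 51 mm above the counter. At the -y end a white post, 78 mm high, carries the fixed cone pointing to +y; at the +y end the sliding tailstock carries the other, pointing to -y
- home (a point): where the middle of the core is when fully home, touching only the cones: on the cones' axis, 51 mm above the stand's origin
- rest_mid (a point): where the middle of the core is when laid in the two grey V rests clear of the fixed cone (good to 10 mm along y): 46 mm above the counter, 25 mm from home towards the tailstock. The rests are 10 mm thick, 56 mm wide, 46 mm high, at y = -34 and +52 mm of the stand, with finger room between. Closing the tailstock pushes a core along them onto the fixed cone; both cones lift it 5 mm
- head_tip (a point): centre of the blunt tip of the fixed steel cone, 51 mm above the counter, at y = -55 mm of the stand. Both cones: 14 mm across at the tip, widening to 38 mm over 23 mm, so they stop about 15 mm deep in the core's bore
- tail_tip (a point): centre of the blunt tip of the tailstock's cone, 51 mm above the counter; axes as the stand's
- tail_tab (a point): middle of the top face of the tailstock's grey grip tab, 113 mm above the counter. The tab is an upright block 30 mm wide across the slide, 20 mm along it, 35 mm high, on top of the tailstock's white post (44 mm across, 24 mm along the slide), 38 mm behind the cone's tip. It can be gripped from above or pushed from behind
- tailstock (a joint): travel of the tailstock towards the fixed cone (the stand's -y), in m: 0 is fully open (cone tip at y = +155 mm of the stand), 0.125 the end of the slide, about 0.100 with the long core fully home. It slides stiffly (about 4 N) and stays where it is left
- jug: glass measuring mug, 90 mm across, 100 mm high, with a handle; bystander. Origin at the centre of its underside
- syrup: brown glass syrup bottle, 64 mm across, 190 mm high; bystander. Origin at the centre of its underside
- terminal: grey card terminal with white keys, 150 x 75 x 30 mm, lying on the counter; bystander. Origin at the centre of its underside
Mind the look-alikes: they are no part of the job. What is shaped like the core but purple is not meant.

How it is judged:
At the end, for the whole second after the job is handed in: The long core sits on both cones at rest: its middle within 2.5 mm of the cones' axis across and in height (so lifted off the rests), within 6 mm of the stand's origin along it, its axis within 0.025 rad of theirs, tailstock joint between 0.094 and 0.106 (x of core in the frame of stand between -0.0025 and 0.0025 m and y of core in the frame of stand between -0.006 and 0.006 m and z of core in the frame of stand between 0.0485 and 0.0535 m and angle between the y axis of core and the y axis of stand, either way round below 0.025 rad and value of joint tailstock between 0.094 and 0.106 m and linear speed of core below 0.01 m/s and angular speed of core below 0.1 rad/s); the robot touches nothing.
It fails at once if the short core is moved more than 30 mm (distance of short_core from where it was at the start of the episode above 0.03 m).
It fails at once if the jug, the bottle or the terminal is moved more than 30 mm (distance of any of jug, syrup, terminal from where it was at the start of the episode above 0.03 m).
It also fails if it takes over 51 s, if anything falls off the work surface, if the arm or the gripper's body presses on something with over 40 N, if the wrist force passes 120 N, or if a joint passes its speed limit or range.

### The arm

A 6-joint arm with a two-finger parallel gripper is mounted at the origin on the work surface. World frame = base frame: x ahead of the robot, y to its left, z up, the work surface at z = 0. Lengths are in m, angles in rad, forces in N, time in s.
With the tool pointing down it reaches from about 0.3 to 0.85 m from the base axis. Payload 4.2 kg.
Tool frame: the origin (TCP) lies at the very end of the fingers, on their centre line; the grasp point (between the pads) lies 19 mm behind it; z points along the fingers, y is the line along which they close (so a half turn about z gives the same grasp; the last joint's range is limited). The gripper opens to 91 mm and grips with 3 to 60 N. Pads are 32 mm wide; open, the fingers measure 118 mm over their backs; the gripper's body (76 mm by 178 mm) begins 60 mm behind the grasp point.
Start: joints at [1.254, 0.32, 1.565, -0, 1.257, -0.02], TCP at [0.168, 0.55, 0.214] pointing down, gripper open.
Joint ranges: [-3.11, 3.11], [-0.84, 2.01], [0.21, 2.61], [-1.34, 4.49], [0.05, 2.63], [-2.56, 2.56]. Speed limits (rad/s): [2.57, 2.57, 3.14, 3.14, 3.14, 3.14].

### API

Orientations are given as a unit quaternion [x, y, z, w].
In Python, from rig import * gives the robot as it stands. The module is installed in compiled form; this text tells all that it offers.
- The arm moves only by the tool drive_tool, never from a script. Its argument "commands" is a list of rows, each a list of 3 entries, a list of its own where there are three numbers: the finger opening in cm, from 0 to 9.12, then the shift along the world's x, y, z in cm, then the turn, a rotation vector about the world's x, y, z in degrees. A call has 1 to 10 rows; each row is the pose to reach, as a shift and turn from the pose commanded when the call began; what a row does not reach only later rows make up. A row lasts 1/10 s, in which the tool goes at most 50 mm and 8.59 degrees, less where a joint would pass 70% of its speed; a pose out of reach is approached as far as the arm can. A call with a gripper value outside its range is refused whole. The fingers move at their own pace and stop on an object; "newtons" is the grip in N (left out, the last holds). Time passes only in rows, so rows that repeat a pose let the fingers close. It gives the time, the measured TCP pose, the force, the opening and the grip force at its end, in the units of the state.
- get_obs(): the state, without advancing time (a new reading comes with each control period).
- camera(name): name is "scene" or "top" or "wrist"; returns the picture (384x512x3 uint8, red, green, blue); there is no depth.
- get_calibration(name): a dict with "fx", "fy", "cx", "cy" (pixels), "rvec" (rotation vector, rad) and "tvec" (3), from world to camera coordinates, as OpenCV has them. Camera axes: x right, y down, z forward; pixel columns grow to the right and rows downward; lengths in m; the calibration is good to about 2 mm. The wrist camera is an equidistant fisheye: a pixel r from the principal point sees the ray r / f radians off the axis. A picture is of the moment at which its call begins: read the wrist's pose just before it. get_calibration takes no time and is no camera call; for the wrist camera it gives the pose at the moment of the call.
- close_job(): hands the job in; it is judged then, once.
The state is a dict: "clock": time; "q": joint angles; "qvel": joint speeds; "effort": joint torques, N m; "eef_pos": TCP position; "tcp_rot": TCP orientation; "contact_force": force on the tool from outside, world axes, zero at the start; "ft_torque": the same for the moment, N m; "gripper_width": finger opening in m; "grasp_force": force on a finger pad.
Only numpy, scipy, OpenCV 4.12 (cv2) and the standard library are available. Lean on these libraries where they do the work, as an engineer would, in place of code of your own. Each camera call takes 0.05 s, during which the arm holds its last target. There are 200 camera calls.

## Working session

There is one attempt and no reset: what is moved stays moved. The work goes in short steps, Python scripts to look and compute and a tool call to move; the robot and the scene stay as the last step left them, time stands still between calls to the robot, and variables do not carry over. Pictures are saved under pics/ and viewed, at most 10 in all, crops included, and the job is handed in when it is done.

Besides the shell and the picture viewer there is one more tool, called after ">>>" as name(argument=value, ...) on one line, values as JSON. drive_tool: Moves the arm, as the interface text tells. Its arguments: {"type":"object","properties":{"commands":{"type":"array"},"newtons":{"type":"number"}},"required":["commands"]}

```bash
mkdir -p pics; cat > h.py <<'E'
from rig import *
import numpy as np, cv2
def ray(name,px):
    c=get_calibration(name); R,_=cv2.Rodrigues(np.array(c["rvec"],float)); t=np.array(c["tvec"],float).ravel()
    u=(px[0]-c["cx"])/c["fx"]; v=(px[1]-c["cy"])/c["fy"]
    if name=="wrist":
        r=np.hypot(u,v); s=np.sin(r)/r if r>1e-9 else 1; d=np.array([u*s,v*s,np.cos(r)])
    else: d=np.array([u,v,1.])
    return -R.T@t, R.T@d
def at(name,px,z):
    o,d=ray(name,px); return o+d*(z-o[2])/d[2]
def tri(a,pa,b,pb):
    o1,d1=ray(a,pa);o2,d2=ray(b,pb); d1/=np.linalg.norm(d1);d2/=np.linalg.norm(d2)
    s=np.linalg.lstsq(np.c_[d1,-d2],o2-o1,rcond=None)[0]
    return (o1+s[0]*d1+o2+s[1]*d2)/2
def proj(name,p):
    c=get_calibration(name);R,_=cv2.Rodrigues(np.array(c["rvec"],float));q=R@np.array(p,float)+np.array(c["tvec"],float).ravel()
    if name=="wrist":
        th=np.arctan2(np.hypot(q[0],q[1]),q[2]);k=th/np.hypot(q[0],q[1]);return c["cx"]+c["fx"]*k*q[0],c["cy"]+c["fy"]*k*q[1]
    return c["cx"]+c["fx"]*q[0]/q[2],c["cy"]+c["fy"]*q[1]/q[2]
def shot(name,f):
    im=cv2.cvtColor(camera(name),cv2.COLOR_RGB2BGR); cv2.imwrite("pics/"+f,im); return im
E
python3 - <<'E'
from h import *
for n in("top","scene"):
    im=shot(n,n+"0.png")
    cv2.imwrite(f"pics/{n}0x.png",cv2.resize(im,(800,600),interpolation=cv2.INTER_CUBIC))
E
```

```text
(no output)
```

View pics/top0x.png

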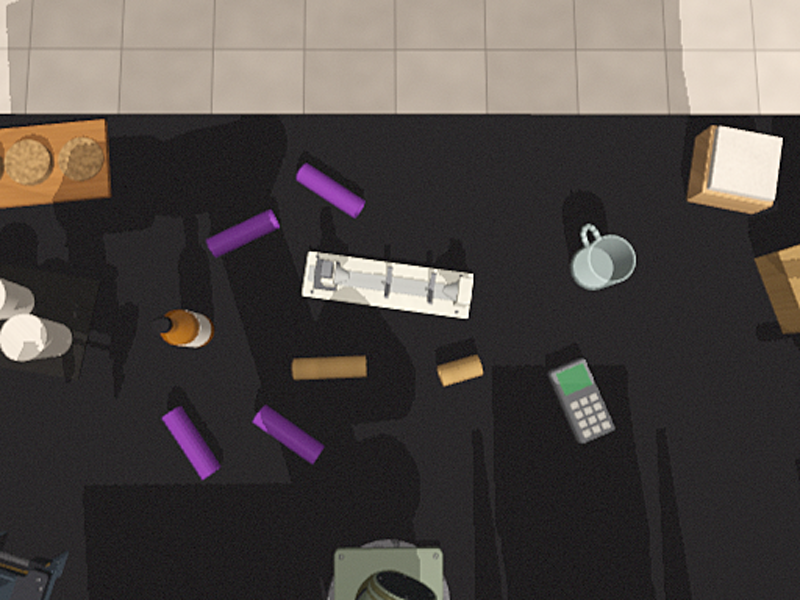

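View pics/scene0x.png

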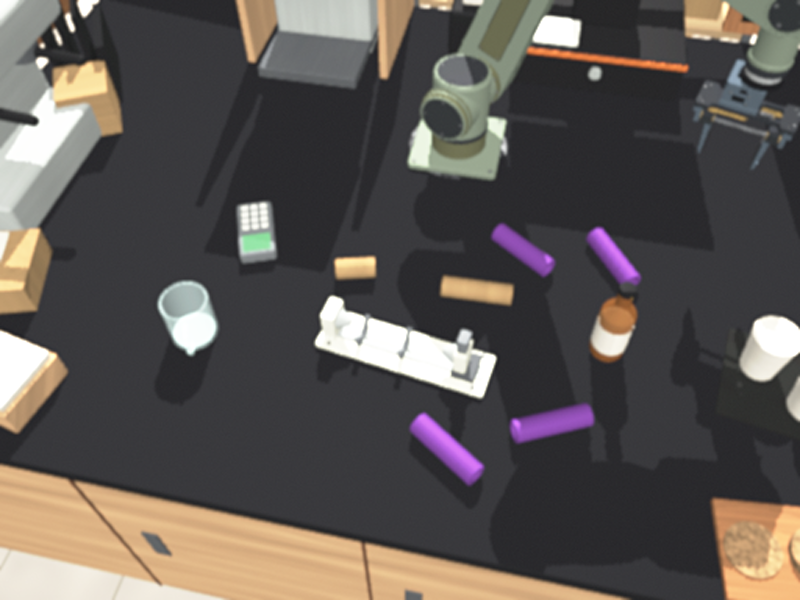

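Top view (800x600 scale): candidates are the tan long tube (330,368), the tan short tube (460,371), and purple tubes (330,190), (243,232), (190,442), (288,434). The long tan one at (330,368) fits the description. In the stand, the tailstock is on the left (325,272) and the fixed cone on the right (455,290). Next is a close crop.

```bash
python3 - <<'E'
from h import *
im=cv2.imread("pics/top0.png")[155:250,180:313]
cv2.imwrite("pics/c1.png",cv2.resize(im,None,fx=6,fy=6,interpolation=cv2.INTER_CUBIC))
im=cv2.imread("pics/scene0.png")[155:265,195:328]
cv2.imwrite("pics/c2.png",cv2.resize(im,None,fx=5,fy=5,interpolation=cv2.INTER_CUBIC))
E
```

```text
(no output)
```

View pics/c1.png

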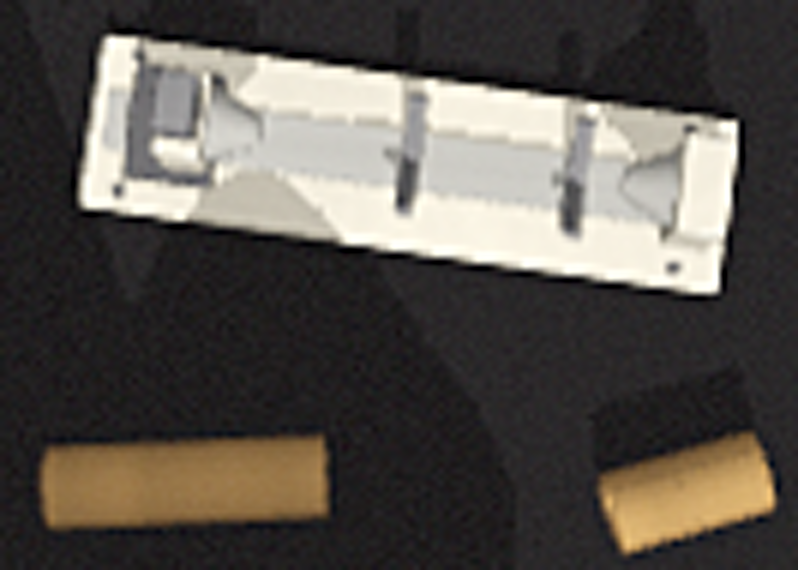

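View pics/c2.png

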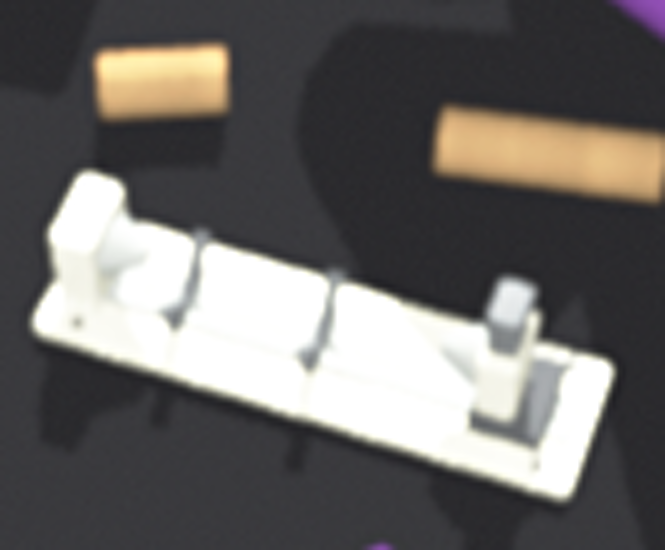

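The close crop confirms the long tan core: axis from about (44,489) to (327,476) in the crop, clearly longer than the short core at (688,493). The stand's head tip is at (622,185), its tail tip at (263,128), and the rests at x≈410 and 577.

```bash
python3 - <<'E'
from h import *
np.set_printoptions(precision=4,suppress=True)
P=lambda u,v,z:at("top",((u+.5)/6-.5+180,(v+.5)/6-.5+155),z)
A,B,C,D=[P(*p,.012) for p in((103,33),(740,120),(720,295),(80,208))]
print("corners",A,B,C,D, "len",np.linalg.norm(A-B),np.linalg.norm(A-D))
ax=(A+D-B-C)/2; ax/=np.linalg.norm(ax); print("yaw axis",ax,np.degrees(np.arctan2(-ax[0],ax[1])))
m=(A+B+C+D)/4; print("base centre",m)
ht=P(622,185,.051);tt=P(263,128,.051);print("head tip",ht,"tail",tt,"d",np.linalg.norm(ht-tt), "lateral", np.cross(ax,ht-m)[2],np.cross(ax,tt-m)[2])
print("origin from head",ht+ax*.055,"along from centre",(ht-m)@ax,(tt-m)@ax)
for p in((414,83,.046),(408,208,.046),(585,110,.046),(573,232,.046)): q=P(*p);print("rest",q,(q-m)@ax,np.cross(ax,q-m)[2])
a,b=P(44,489,.02),P(327,476,.02);print("core",a,b,(a+b)/2,np.linalg.norm(a-b),np.degrees(np.arctan2(-(a-b)[0],(a-b)[1])))
# scene check: tab top, core right-hand end
S=lambda u,v:((u+.5)/5-.5+195,(v+.5)/5-.5+155)
print("tab scene",at("scene",S(513,298),.113)); print("tab top",P(178,85,.113),P(174,98,.113))
o=get_obs();print(o["clock"],o["eef_pos"],o["tcp_rot"],o["gripper_width"])
E
```

```text
corners [0.681  0.1595 0.012 ] [ 0.6341 -0.1731  0.012 ] [ 0.5426 -0.161   0.012 ] [0.589  0.1703 0.012 ] len 0.3358883202384018 0.09268711236750746
yaw axis [0.1391 0.9903 0.    ] -7.995854354232831
base centre [ 0.6117 -0.0011  0.012 ]
head tip [ 0.5951 -0.107   0.051 ] tail [0.6245 0.0731 0.051 ] d 0.18249517923295813 lateral 0.0016724523750929199 -0.0023888922083244515
origin from head [ 0.6028 -0.0525  0.051 ] along from centre -0.10715420989695905 0.07529577208014133
rest [ 0.6481 -0.0028  0.046 ] 0.0033680287382612984 -0.03632108849659135
rest [0.5844 0.0005 0.046 ] -0.002265860492340924 0.027204290133062223
rest [ 0.6341 -0.0893  0.046 ] -0.08421134363179565 -0.03443446885397771
rest [ 0.572  -0.0825  0.046 ] -0.08611955217550728 0.02796125206999947
core [0.4445 0.1855 0.02  ] [0.4504 0.0421 0.02  ] [0.4475 0.1138 0.02  ] 0.14360257443488408 2.350489884117795
tab scene [0.6243 0.1123 0.113 ]
tab top [0.6355 0.1093 0.113 ] [0.6293 0.1112 0.113 ]
0.1 [0.168  0.5495 0.2132] [ 0.1478  0.989  -0.0008 -0.0001] 0.090976419072824
```

>>> drive_tool(commands=[[9.1,[4.5,-4.5,0],[0,0,-8]],[9.1,[7.5,-9,0],[0,0,-16]],[9.1,[10.5,-13.5,0],[0,0,-24]],[9.1,[13.5,-18,-1],[0,0,-32]],[9.1,[16.5,-22.5,-2],[0,0,-40]],[9.1,[19.5,-27,-3],[0,0,-48]],[9.1,[22.5,-31.5,-4],[0,0,-56]],[9.1,[25,-36,-5],[0,0,-64]],[9.1,[27,-40.5,-6],[0,0,-70.6]],[9.1,[28,-44.6,-7],[0,0,-70.6]]])

```text
clock: 1.1
eef_pos: [0.4368, 0.1355, 0.1514]
tcp_rot: [0.693, 0.721, 0.0, 0.0]
contact_force: [0.7, -0.1, 1.0]
gripper_width: 0.0912
grasp_force: 0.0
```

```bash
python3 - <<'E'
from h import *
im=shot("wrist","w1.png")
o=get_obs();print(o["clock"],o["eef_pos"],o["tcp_rot"],o["gripper_width"],o["contact_force"])
for p in((.4475,.1138,.02),(.4445,.1855,.02),(.4504,.0421,.02)):print(proj("wrist",p))
E
```

```text
1.15 [0.43737512 0.12882314 0.14965052] [ 0.69369322  0.72026375 -0.00265152  0.00167766] 0.09115217202901697 [ 0.86381808 -4.55363046 -1.3435231 ]
(np.float64(264.1131165118524), np.float64(196.27271776758994))
(np.float64(264.2406399435861), np.float64(126.90888040319213))
(np.float64(263.601325332192), np.float64(257.8185674055552))
```

View pics/w1.png

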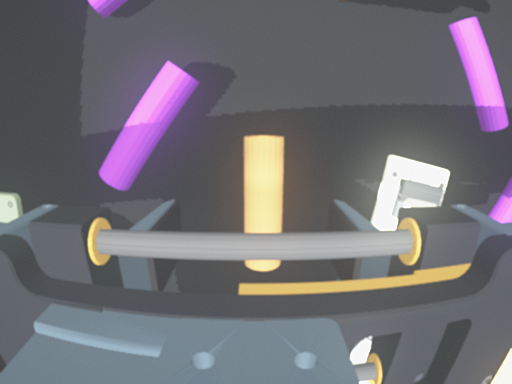

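The wrist view shows the tan core centred between the open fingers, with ends at (264,136) and (263,268). The small offset comes from the arm still moving during the shot. I'll let it settle and then measure.

>>> drive_tool(commands=[[9.1,[0,0,0],[0,0,0]],[9.1,[0,0,0],[0,0,0]],[9.1,[0,0,0],[0,0,0]]])

```text
clock: 1.45
eef_pos: [0.4354, 0.1384, 0.152]
tcp_rot: [0.692, 0.722, 0.0, -0.0]
contact_force: [0.3, 0.5, 0.2]
gripper_width: 0.0913
grasp_force: 0.0
```

```bash
python3 - <<'E'
from h import *
im=shot("wrist","w2.png")
o=get_obs();print(o["clock"],o["eef_pos"],o["tcp_rot"],o["gripper_width"],o["contact_force"])
hsv=cv2.cvtColor(im,cv2.COLOR_BGR2HSV)
m=cv2.inRange(hsv,(10,60,90),(28,255,255));n,l,s,c=cv2.connectedComponentsWithStats(m)
for i in range(1,n):
  if s[i][4]>300: print(s[i])
for p in((.4475,.1138,.02),(.4445,.1855,.02),(.4504,.0421,.02)):print(proj("wrist",p))
E
```

```text
1.5 [0.43532717 0.13859167 0.15203238] [6.91327720e-01 7.22541262e-01 3.25479732e-04 4.62677499e-05] 0.0909746036720692 [ 0.47388745  0.07624751 -0.45899132]
[ 244  137   43   97 3983]
[ 87 217  25  49 640]
[398 217  24  49 608]
[245 260  37  14 456]
[ 238  263  234   33 2958]
(np.float64(265.12067743157854), np.float64(205.48614185102267))
(np.float64(265.7982292503204), np.float64(137.38527559919152))
(np.float64(264.1078923548106), np.float64(265.395726371498))
```

>>> drive_tool(commands=[[9.1,[1.3,-3.5,-3],[0,0,0]],[9.1,[1.3,-3.5,-6],[0,0,0]],[9.1,[1.3,-3.5,-9],[0,0,0]],[9.1,[1.3,-3.5,-12],[0,0,0]],[9.1,[1.3,-3.5,-14],[0,0,0]],[9.1,[1.3,-3.5,-14.6],[0,0,0]],[9.1,[1.3,-3.5,-14.6],[0,0,0]],[9.1,[1.3,-3.5,-14.6],[0,0,0]]])

```text
clock: 2.3
eef_pos: [0.4494, 0.103, 0.0067]
tcp_rot: [0.692, 0.722, 0.001, 0.001]
contact_force: [0.5, 0.4, 0.4]
gripper_width: 0.091
grasp_force: 0.0
```

>>> drive_tool(commands=[[3.5,[0,0,0],[0,0,0]],[3.5,[0,0,0],[0,0,0]],[3.5,[0,0,0],[0,0,0]],[3.5,[0,0,0],[0,0,0]],[3.5,[0,0,0],[0,0,0]],[3.5,[0,0,0],[0,0,0]],[3.5,[0,0,0],[0,0,0]],[3.5,[0,0,0],[0,0,0]]], newtons=12)

```text
clock: 3.1
eef_pos: [0.4486, 0.1022, 0.0057]
tcp_rot: [0.692, 0.722, -0.0, -0.0]
contact_force: [-0.9, 1.1, 1.0]
gripper_width: 0.0397
grasp_force: 12.0
```

>>> drive_tool(commands=[[3.5,[0,0,2.5],[0,0,0]],[3.5,[0,0,6],[0,0,0]],[3.5,[0,0,10],[0,0,0]],[3.5,[3,-3,12],[0,0,-2]],[3.5,[6,-6,12],[0,0,-5]],[3.5,[9,-9,12],[0,0,-8]],[3.5,[12,-12,12],[0,0,-10.4]],[3.5,[15,-14,12],[0,0,-10.4]],[3.5,[15.8,-14.2,12],[0,0,-10.4]],[3.5,[15.8,-14.2,12],[0,0,-10.4]]])

```text
clock: 4.1
eef_pos: [0.607, -0.0401, 0.1249]
tcp_rot: [0.755, 0.656, -0.0, -0.0]
contact_force: [-1.0, -0.2, -0.3]
gripper_width: 0.04
grasp_force: 12.0
```

>>> drive_tool(commands=[[3.5,[0,0,0],[0,0,0]],[3.5,[0,0,0],[0,0,0]],[3.5,[0,0,0],[0,0,0]]])

```text
clock: 4.4
eef_pos: [0.6057, -0.0389, 0.126]
tcp_rot: [0.754, 0.656, -0.0, -0.0]
contact_force: [0.2, 0.3, -0.8]
gripper_width: 0.0398
grasp_force: 12.0
```

```bash
python3 - <<'E'
from h import *
a=shot("top","t2.png");b=shot("scene","s2.png");o=get_obs();print(o["clock"],o["eef_pos"],o["tcp_rot"])
w=shot("wrist","w3.png")
cv2.imwrite("pics/m2.png",np.hstack([cv2.resize(b[150:270,190:330],(420,360)),cv2.resize(w[100:300,150:400],(375,360))]))
E
```

```text
4.5 [ 0.60611352 -0.0391149   0.12608459] [7.54470332e-01 6.56334148e-01 5.48988368e-05 3.67486059e-05]
```

View pics/m2.png

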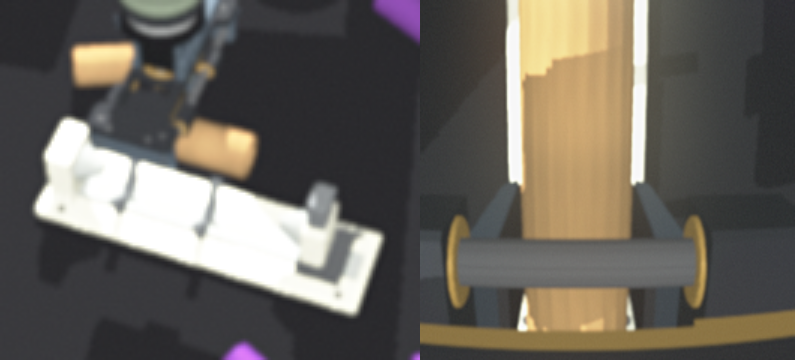

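The scene view shows the held core over the stand. In the wrist view the stand sits evenly on both sides of the core, from (515,90) to (640,90), so it is aligned. I'll lower it into the rests.

>>> drive_tool(commands=[[3.5,[0,0,-2.5],[0,0,0]],[3.5,[0,0,-5],[0,0,0]],[3.5,[0,0,-7],[0,0,0]],[3.5,[0,0,-8],[0,0,0]],[3.5,[0,0,-8.7],[0,0,0]],[3.5,[0,0,-9.1],[0,0,0]],[3.5,[0,0,-9.1],[0,0,0]],[3.5,[0,0,-9.1],[0,0,0]]])

```text
clock: 5.35
eef_pos: [0.6072, -0.0398, 0.0356]
tcp_rot: [0.755, 0.656, 0.001, 0.001]
contact_force: [-0.1, -0.4, -0.3]
gripper_width: 0.0402
grasp_force: 12.0
```

>>> drive_tool(commands=[[3.5,[0,0,-0.2],[0,0,0]],[3.5,[0,0,-0.3],[0,0,0]],[3.5,[0,0,-0.3],[0,0,0]]])

```text
clock: 5.65
eef_pos: [0.6067, -0.0397, 0.0323]
tcp_rot: [0.755, 0.656, 0.0, 0.0]
contact_force: [-0.9, -0.1, 2.2]
gripper_width: 0.0398
grasp_force: 12.0
```

>>> drive_tool(commands=[[4.5,[0,0,0],[0,0,0]],[5,[0,0,0],[0,0,0]],[6,[0,0,0],[0,0,0]],[7,[0,0,0],[0,0,0]],[7,[0,0,1],[0,0,0]],[7,[0,0,4],[0,0,0]],[7,[0,0,8],[0,0,0]],[7,[0,0,12],[0,0,0]],[7,[0,0,15],[0,0,0]],[7,[0,0,15],[0,0,0]]])

```text
clock: 6.65
eef_pos: [0.6096, -0.04, 0.1879]
tcp_rot: [0.755, 0.656, 0.004, 0.004]
contact_force: [0.9, 0.9, 1.5]
gripper_width: 0.0699
grasp_force: 0.0
```

>>> drive_tool(commands=[[7,[0,0,0],[0,0,0]],[7,[0,0,0],[0,0,0]]])

```text
clock: 6.85
eef_pos: [0.6057, -0.0396, 0.1807]
tcp_rot: [0.755, 0.656, -0.001, -0.001]
contact_force: [-0.7, -0.3, -0.7]
gripper_width: 0.0699
grasp_force: 0.0
```

```bash
python3 - <<'E'
from h import *
o=get_obs();print(o["clock"],o["eef_pos"],o["tcp_rot"])
w=shot("wrist","w4.png");b=shot("scene","s4.png");cv2.imwrite("pics/m4.png",np.hstack([cv2.resize(w,(512,384)),cv2.resize(b[150:270,190:280],(288,384))]))
ax=np.array([.1391,.9903]);m=np.array([.6117,-.0011])
for n,a,z in(("headtip",-.107,.051),("tailtip",.0753,.051),("tab",.113,.113),("coremid",-.027,.046),("core+",.043,.046),("core-",-.097,.046)):
  print(n,proj("wrist",(*(m+a*ax),z)))
E
```

```text
6.85 [ 0.60574257 -0.0396415   0.18068547] [ 0.75474994  0.65601154 -0.00081889 -0.00083983]
headtip (np.float64(255.62854688363106), np.float64(243.20838558649183))
tailtip (np.float64(255.74164956549166), np.float64(70.2626359745241))
tab (np.float64(255.9275102507364), np.float64(14.364098946349714))
coremid (np.float64(255.70938410331235), np.float64(170.19171305008632))
core+ (np.float64(255.73542613387613), np.float64(102.26122922291796))
core- (np.float64(255.63210831707195), np.float64(233.08765759324612))
```

View pics/m4.png

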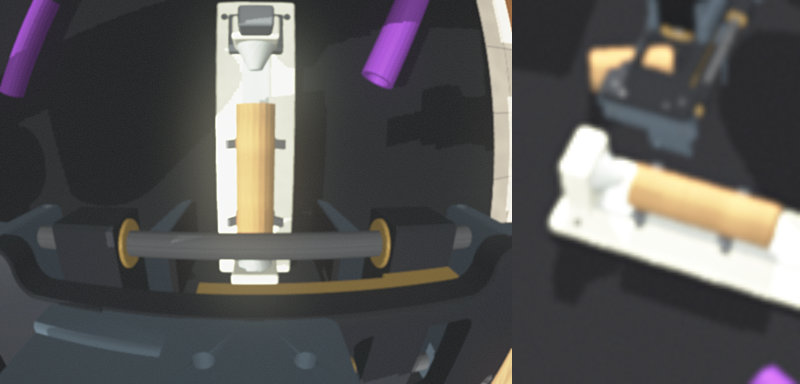

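The wrist view shows the core seated in both rests (column 256, rows 103–235), straight and short of the head cone, with the tail tip at (257,70) and the tab at (256,20). I'll grip the tab next.

>>> drive_tool(commands=[[7,[0.6,4,0],[0,0,0]],[7,[1.1,8,0],[0,0,0]],[7,[1.7,12,0],[0,0,0]],[7,[2.1,15,0],[0,0,0]],[7,[2.1,15,0],[0,0,0]],[7,[2.1,15,-3],[0,0,0]],[7,[2.1,15,-6],[0,0,0]],[7,[2.1,15,-8.5],[0,0,0]],[7,[2.1,15,-9.7],[0,0,0]],[7,[2.1,15,-9.7],[0,0,0]]])

```text
clock: 7.95
eef_pos: [0.6262, 0.1094, 0.0824]
tcp_rot: [0.755, 0.656, -0.002, -0.001]
contact_force: [-0.1, 0.6, -0.4]
gripper_width: 0.07
grasp_force: 0.0
```

>>> drive_tool(commands=[[2.5,[0,0,0],[0,0,0]],[2.5,[0,0,0],[0,0,0]],[2.5,[0,0,0],[0,0,0]],[2.5,[0,0,0],[0,0,0]],[2.5,[0,0,0],[0,0,0]],[2.5,[0,0,0],[0,0,0]]], newtons=30)

```text
clock: 8.55
eef_pos: [0.6279, 0.1103, 0.0852]
tcp_rot: [0.755, 0.656, 0.0, 0.0]
contact_force: [0.1, -1.5, 1.6]
gripper_width: 0.0301
grasp_force: 30.0
```

>>> drive_tool(commands=[[2.5,[-0.07,-0.5,0],[0,0,0]],[2.5,[-0.14,-1,0],[0,0,0]],[2.5,[-0.21,-1.5,0],[0,0,0]],[2.5,[-0.28,-2,0],[0,0,0]],[2.5,[-0.35,-2.5,0],[0,0,0]],[2.5,[-0.42,-3,0],[0,0,0]],[2.5,[-0.49,-3.5,0],[0,0,0]],[2.5,[-0.56,-4,0],[0,0,0]],[2.5,[-0.63,-4.5,0],[0,0,0]],[2.5,[-0.7,-5,0],[0,0,0]]])

```text
clock: 9.55
eef_pos: [0.6207, 0.06, 0.0852]
tcp_rot: [0.755, 0.656, 0.0, 0.0]
contact_force: [-1.2, 4.3, 5.8]
gripper_width: 0.0297
grasp_force: 30.0
```

>>> drive_tool(commands=[[2.5,[-0.04,-0.3,0],[0,0,0]],[2.5,[-0.08,-0.6,0],[0,0,0]],[2.5,[-0.13,-0.9,0],[0,0,0]],[2.5,[-0.17,-1.2,0],[0,0,0]],[2.5,[-0.21,-1.5,0],[0,0,0]],[2.5,[-0.21,-1.5,0],[0,0,0]]])

```text
clock: 10.15
eef_pos: [0.6184, 0.0445, 0.0852]
tcp_rot: [0.755, 0.656, -0.0, 0.0]
contact_force: [-1.0, 3.1, 5.0]
gripper_width: 0.0298
grasp_force: 30.0
```

>>> drive_tool(commands=[[2.5,[-0.03,-0.2,0],[0,0,0]],[2.5,[-0.06,-0.4,0],[0,0,0]],[2.5,[-0.06,-0.4,0],[0,0,0]]])

```text
clock: 10.45
eef_pos: [0.6179, 0.0407, 0.0852]
tcp_rot: [0.755, 0.656, 0.0, 0.0]
contact_force: [-0.9, 4.2, 5.2]
gripper_width: 0.0295
grasp_force: 30.0
```

>>> drive_tool(commands=[[2.5,[-0.03,-0.2,0],[0,0,0]],[2.5,[-0.03,-0.2,0],[0,0,0]]])

```text
clock: 10.65
eef_pos: [0.6176, 0.0388, 0.0852]
tcp_rot: [0.755, 0.656, 0.0, 0.0]
contact_force: [0.0, 3.5, 6.2]
gripper_width: 0.0297
grasp_force: 30.0
```

>>> drive_tool(commands=[[2.5,[-0.03,-0.2,0],[0,0,0]],[2.5,[-0.03,-0.2,0],[0,0,0]]])

```text
clock: 10.85
eef_pos: [0.6173, 0.0368, 0.0852]
tcp_rot: [0.755, 0.656, 0.0, 0.0]
contact_force: [-0.6, 4.1, 5.2]
gripper_width: 0.0299
grasp_force: 30.0
```

>>> drive_tool(commands=[[2.5,[-0.03,-0.2,0],[0,0,0]],[2.5,[-0.03,-0.2,0],[0,0,0]]])

```text
clock: 11.05
eef_pos: [0.6172, 0.036, 0.0852]
tcp_rot: [0.755, 0.656, 0.001, -0.0]
contact_force: [0.0, 7.2, 5.9]
gripper_width: 0.0299
grasp_force: 30.0
```

```bash
python3 - <<'E'
from h import *
a=shot("top","t5.png");b=shot("scene","s5.png")
cv2.imwrite("pics/m5.png",np.hstack([cv2.resize(b[160:260,190:300],(440,400),interpolation=cv2.INTER_CUBIC),cv2.resize(a[155:220,225:313],None,fx=4,fy=400/65,interpolation=cv2.INTER_CUBIC)]))
E
```

```text
(no output)
```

View pics/m5.png

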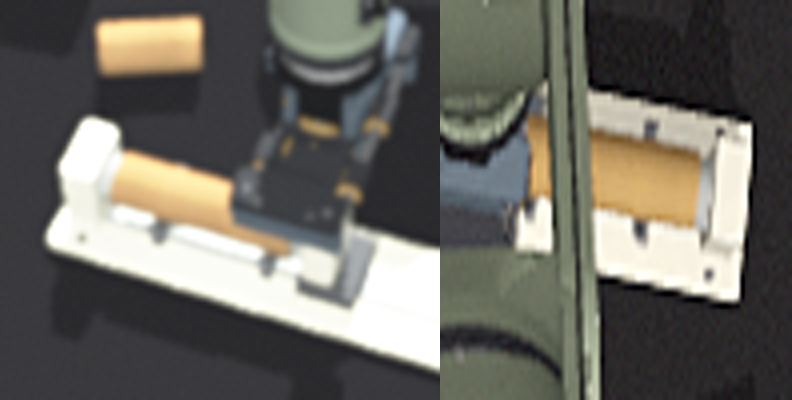

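The core is now over the head cone: its end at (112,165) in the scene crop is close to the post. The force is rising and the motion has stalled, so I'll press a little more.

>>> drive_tool(commands=[[2.5,[-0.03,-0.2,0],[0,0,0]],[2.5,[-0.03,-0.2,0],[0,0,0]],[2.5,[-0.03,-0.2,0],[0,0,0]]])

```text
clock: 11.45
eef_pos: [0.6172, 0.0357, 0.0852]
tcp_rot: [0.755, 0.656, 0.002, -0.001]
contact_force: [0.8, 13.0, 4.4]
gripper_width: 0.0298
grasp_force: 30.0
```

>>> drive_tool(commands=[[2.5,[-0.03,-0.2,0],[0,0,0]],[2.5,[-0.03,-0.2,0],[0,0,0]],[2.5,[-0.03,-0.2,0],[0,0,0]]])

```text
clock: 11.75
eef_pos: [0.6171, 0.0354, 0.0852]
tcp_rot: [0.755, 0.655, 0.003, -0.002]
contact_force: [2.0, 17.6, 4.1]
gripper_width: 0.0301
grasp_force: 30.0
```

>>> drive_tool(commands=[[2.5,[-0.04,-0.3,0],[0,0,0]],[2.5,[-0.04,-0.3,0],[0,0,0]],[2.5,[-0.04,-0.3,0],[0,0,0]]])

```text
clock: 12.05
eef_pos: [0.6171, 0.0349, 0.0852]
tcp_rot: [0.756, 0.655, 0.005, -0.004]
contact_force: [2.1, 24.0, 3.2]
gripper_width: 0.0297
grasp_force: 30.0
```

>>> drive_tool(commands=[[2.5,[0.04,0.3,0],[0,0,0]],[2.5,[0.08,0.6,0],[0,0,0]],[2.5,[0.08,0.6,0],[0,0,0]]])

```text
clock: 12.35
eef_pos: [0.6171, 0.0352, 0.0851]
tcp_rot: [0.755, 0.656, 0.001, -0.0]
contact_force: [-0.0, 4.8, 4.4]
gripper_width: 0.0298
grasp_force: 30.0
```

Relieved. Next I'll open the fingers, lift away and check.

>>> drive_tool(commands=[[3.5,[0,0,0],[0,0,0]],[5,[0,0,0],[0,0,0]],[7,[0,0,0],[0,0,0]],[7,[0,0,0],[0,0,0]],[7,[0,0,0],[0,0,0]],[7,[0,0,1],[0,0,0]],[7,[0,0,4],[0,0,0]],[7,[0,0,8],[0,0,0]],[7,[-1,-5,9],[0,0,0]],[7,[-1,-7,9],[0,0,0]]])

```text
clock: 13.35
eef_pos: [0.6076, -0.0378, 0.1785]
tcp_rot: [0.755, 0.656, 0.001, 0.003]
contact_force: [0.3, 0.5, 0.2]
gripper_width: 0.0704
grasp_force: 0.0
```

>>> drive_tool(commands=[[7,[-4,0,2],[0,0,0]],[7,[-8,0,3],[0,0,0]],[7,[-12,0,3],[0,0,0]],[7,[-16,0,3],[0,0,0]],[7,[-20,0,3],[0,0,0]],[7,[-20,0,3],[0,0,0]],[7,[-20,0,3],[0,0,0]]])

```text
clock: 14.05
eef_pos: [0.407, -0.0358, 0.2059]
tcp_rot: [0.755, 0.656, 0.001, 0.001]
contact_force: [1.1, -0.6, 0.6]
gripper_width: 0.07
grasp_force: 0.0
```

```bash
python3 - <<'E'
from h import *
np.set_printoptions(precision=4,suppress=True)
a=shot("top","t6.png");b=shot("scene","s6.png");shot("wrist","w6.png")
cv2.imwrite("pics/m6.png",np.hstack([cv2.resize(b[165:265,190:300],(440,400),interpolation=cv2.INTER_CUBIC),cv2.resize(a[155:220,190:313][:, :90],(360,260),interpolation=cv2.INTER_CUBIC) if 0 else cv2.resize(a[155:222,192:312],(360,201),interpolation=cv2.INTER_CUBIC)]) if 0 else np.vstack([cv2.resize(a[155:210,192:312],(720,330),interpolation=cv2.INTER_CUBIC)[:,:],np.pad(cv2.resize(b[180:250,195:320],(480,269),interpolation=cv2.INTER_CUBIC),((0,0),(0,240),(0,0)))]))
ax=np.array([.1391,.9903]);m=np.array([.6117,-.0011])
for n,s,z in(("head end of core",-.070,.051),("tail end of core",.070,.051),("tab 0.100",.093,.113)):
  u,v=proj("top",(*(m+(s-.052)*ax),z));print(n,(u-192+.5)*6-.5,(v-155+.5)*6-.5)
print(get_obs()["eef_pos"])
E
```

```text
head end of core 579.7658153000935 185.65630830727537
tail end of core 303.4026595002994 148.00368319115955
tab 0.100 253.4646268713339 122.45336693181133
[ 0.4082 -0.0358  0.2052]
```

View pics/m6.png

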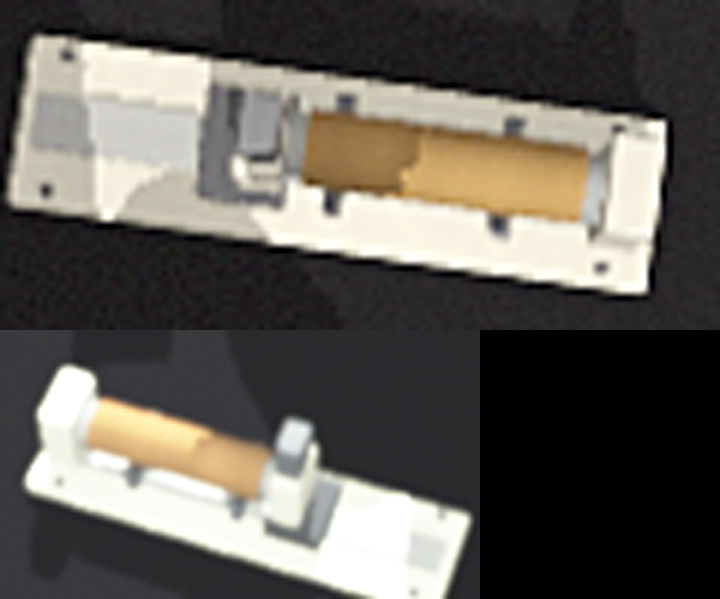

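Top view: the core spans (305,150) to (588,185). About 8 mm of cone shows at each end, which is what fully home should leave (23 − 15 mm). The tab is at (262,122) against 253 expected, and the core lies parallel to the stand. The gripper is clear, so I'm handing in.

```bash
python3 -c "
from rig import *
print(close_job())"
```

```text
the job is handed in; nothing more can be done
None
```

The long core is clamped between both cones: pushing the tailstock stalled at 24 N, and the last images show the core straight with about 8 mm of cone showing at each end. The lift off the rests was not measured directly. The arm is clear and the job is handed in, with no verdict returned.

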